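Pump the fryer basket up to its drain mark

TASK

Work the pump lever of the fryer's basket lift, full strokes down and up, until the lift's pointer stands at or above the stop collar on the rod beside it, and stop at the first notch that does: not one notch further, because the lift cannot be let down again. Use the lever only (do not touch the basket or its carriage, nor move the collar or the things standing around), and finish with the lever swung back up and let go.

Things in the scene. Friction and masses are not known exactly. Their poses are not given: they have to be found in the camera images.
- fryer: Steel bench fryer fixed to the table, tank 180 mm high. Origin on the table under the lever's pivot; +x from the lever towards the tank, z up. In mm in this frame: tank x 85 to 325, y -150 to 150, with a control box to y -200; upright lift frame x 30 to 90, y -70 to 110, 393 high. Lever pivot axis: parallel to y through (0, -40, 170); the lever lies in the plane y = -40 and reaches to -x.
- rail_mid (a point): Middle of the guard rail, a 22 mm round bar 305 mm above the table that passes right over the lever's knob (at x = -172, fryer frame): parallel to the fryer's y, 162 mm to either side, then both ends run back along +x at that height to the tank. A vertical gripper's body hits it: come in tilted, from the robot's side, fingers pointing down and towards the tank. Axes as the fryer's.
- lever (a joint): Angle of the pump lever (rad): 0 at the upper stop (knob end 0.26 above level), 0.52 at the lower (0.26 below level). Stiff: stays about where left, takes 5 to 20 N at the knob, more against a stop. One tooth a stroke, and only if nearly full: to within 0.04 of the lower stop, then back within 0.04 of the upper. Less gains nothing. Feel for the stops; pressing on them gently is safe.
- knob (a point): Centre of the black ball knob, 44 mm across, at the free end of the lever (14 mm steel bar), 190 mm from the pivot. It moves on the lever's arc, in the fryer's frame: x -184, y -40, 219 mm high at the upper stop; x -190, 170 mm high level; 121 mm high at the lower stop. At lever angle 0 its axes are the fryer's; they turn with the lever.
- lift (a joint): Height of the lift (m): carriage with toothed rack, pointer and hanging wire basket (170 x 200 x 95 mm). Notches at 0, 0.018, 0.036 ... 0.126 (+-1 mm); a sprung holding pawl keeps it in one. Each full stroke of the lever raises it one notch; while the lever is down it stands 3 to 4 mm above the notch and settles as the lever rises. It cannot go down again.
- pointer (a point): Free end, at mid-thickness, of the flat steel pointer bar (6 mm thick, 22 mm wide) that rises with the lift, beside the collar. 228 mm high when the lift joint is 0.
- collar (a point): Centre of the steel stop collar (disc 38 mm across, 10 mm high) on the upright rod beside the lift: the mark. The pointer must end level with it or less than one tooth (18 mm) above it, comparing this centre and the pointer's point.
- oil_bottle: Oil bottle, 72 mm across, 220 mm high, a bystander. Origin at the centre of its underside.
- bowl: White bowl, 130 mm across, 60 mm high, a bystander. Origin at the centre of its underside.
- sauce_jar: Jar, 76 mm across, 100 mm high, a bystander. Origin at the centre of its underside.

How it is judged:
On the way:
1. the lever is pushed down to its lower stop (value of joint lever above 0.42 rad), for 0.05 s.
At the end, for the whole second after the job is handed in: The pointer rests level with the collar or at most one tooth (18 mm) above it, give or take 3 mm, held in a notch; the lever is back up, within 0.15 rad of its upper stop (z of pointer in the frame of collar between -0.003 and 0.021 m and value of joint lever below 0.15 rad and velocity of joint lift between -0.005 and 0.005 m/s); the robot touches nothing.
It fails at once if the basket or its carriage is pushed by the robot (contact force between any of the fingers, the arm and lift above 2 N).
It fails at once if the collar is moved along its rod (distance of collar from where it was at the start of the episode above 0.004 m).
It fails at once if a bystander is displaced or tipped (distance of any of oil_bottle, bowl, sauce_jar from where it was at the start of the episode above 0.03 m or angle between any of oil_bottle, bowl, sauce_jar's own z axis and vertical above 0.4 rad).
It also fails if it takes over 67 s, if anything falls off the work surface, if the arm or the gripper's body presses on something with over 40 N, if the wrist force passes 120 N, or if a joint passes its speed limit or range.

ROBOT

A 6-joint arm with a two-finger parallel gripper is mounted at the origin on the work surface. World frame = base frame: x ahead of the robot, y to its left, z up, the work surface at z = 0. Lengths are in m, angles in rad, forces in N, time in s.
With the tool pointing down it reaches from about 0.375 to 0.9 m from the base axis. Payload 3.1 kg.
Tool frame: the origin (TCP) lies at the very end of the fingers, on their centre line; the grasp point (between the pads) lies 19 mm behind it; z points along the fingers, y is the line along which they close (so a half turn about z gives the same grasp; the last joint's range is limited). The gripper opens to 87 mm and grips with 3 to 60 N. Pads are 19 mm wide; open, the fingers measure 117 mm over their backs; the gripper's body (75 mm by 190 mm) begins 51 mm behind the grasp point.
Start: joints at [-1.468, 0.527, 1.433, -0, 1.181, -0.178], TCP at [0.173, -0.6, 0.223] pointing down, gripper open.
Joint ranges: [-3.08, 3.08], [-0.75, 2.2], [0.22, 2.44], [-1.43, 4.57], [0, 2.65], [-2.85, 2.85]. Speed limits (rad/s): [2.79, 2.79, 3.14, 3.14, 3.14, 3.14].

INTERFACE

Orientations are given as a unit quaternion [x, y, z, w].
In Python, from rig import status, viewer, robot gives the robot as it stands.
- The arm moves only by the tool arm_command, never from a script. Its arguments are lists of equal length, an entry for each row: "delta_rot": the turn, a rotation vector about the tool's x, y, z in degrees, a list of three; "delta_pos": the shift along the tool's x, y, z in m, a list of three; "gripper": the closure, from -1 (fully open) to 1 (shut). In form: {"delta_rot": [[rx, ry, rz], ...], "delta_pos": [[dx, dy, dz], ...], "gripper": [gripper, ...]}. A call has 1 to 12 rows; each row is the pose to reach, as a shift and turn from the pose commanded when the call began, along the tool's axes at that moment; what a row does not reach only later rows make up. A row lasts 1/12 s, in which the tool goes at most 41.7 mm and 7.16 degrees, less where a joint would pass 70% of its speed; a pose out of reach is approached as far as the arm can. A call with a gripper value outside its range is refused whole. The fingers move at their own pace and stop on an object; "grip_force" is the grip in N (left out, the last holds). Time passes only in rows, so rows that repeat a pose let the fingers close. It gives the time, the measured TCP pose, the force, the opening and the grip force at its end, in the units of the state.
- status.get_obs(): the state, without advancing time (a new reading comes with each control period).
- viewer.camera(name): name is "scene" or "top" or "wrist"; returns a dict with "pixels" (420x560x3 uint8, blue, green, red), "fx", "fy", "cx", "cy" (pixels), "pose" (4x4, takes a point from camera to world coordinates); the wrist camera has in their place "mount" (4x4, takes a point from camera to tool coordinates, whose origin is the TCP and whose axes are the flange's). Camera axes: x right, y down, z forward; pixel columns grow to the right and rows downward; lengths in m; the calibration is good to about 2 mm. A picture is of the moment at which its call begins: read the wrist's pose just before it. There is no depth.
- robot.hand_in(): hands the job in; it is judged then, once.
The state is a dict: "time": time; "q": joint angles; "joint_velocities": joint speeds; "joint_torque": joint torques, N m; "position": TCP position; "tool_rot": TCP orientation; "ft_force": force on the tool from outside, world axes, zero at the start; "moment": the same for the moment, N m; "grip_width": finger opening in m; "grip_force": force on a finger pad.
Only numpy, scipy, OpenCV 4.12 (cv2) and the standard library are available. Lean on these libraries where they do the work, as an engineer would, in place of code of your own. Each camera call takes 0.05 s, during which the arm holds its last target. There are 200 camera calls.

## Working session

There is one attempt and no reset: what is moved stays moved. The work goes in short steps, Python scripts to look and compute and a tool call to move; the robot and the scene stay as the last step left them, time stands still between calls to the robot, and variables do not carry over. Pictures are saved under pics/ and viewed, at most 10 in all, crops included, and the job is handed in when it is done.

Besides the shell and the picture viewer there is one more tool, called by a JSON object that holds its "api" and its "payload". arm_command: Moves the arm, as the interface text tells. Its arguments: {"type":"object","properties":{"delta_rot":{"type":"array","items":{"type":"array","items":{"type":"number"}}},"delta_pos":{"type":"array","items":{"type":"array","items":{"type":"number"}}},"gripper":{"type":"array","items":{"type":"number"}},"grip_force":{"type":"number"}},"required":["delta_rot","delta_pos","gripper"]}

```bash
mkdir -p pics; ls; python3 - <<'E'
from rig import status, viewer
import cv2,numpy as np
o=status.get_obs(); print({k:np.round(v,3) for k,v in o.items()})
np.set_printoptions(precision=4,suppress=True)
for n in("scene","top"):
    c=viewer.camera(n); cv2.imwrite(f"pics/{n}0.png",c["pixels"]); np.savez(n+"0.npz",**c); print(n,c["fx"],c["fy"],c["cx"],c["cy"]);print(c["pose"])
E
```

```text
pics
{'time': np.float64(0.0), 'q': array([-1.469,  0.528,  1.434, -0.   ,  1.181, -0.179]), 'joint_velocities': array([-0.001, -0.001, -0.   , -0.   , -0.001, -0.001]), 'joint_torque': array([-2.0000e-03, -4.4005e+01, -1.7659e+01,  6.3000e-02,  5.8000e-02,
       -0.0000e+00]), 'position': array([ 0.173, -0.6  ,  0.222]), 'tool_rot': array([ 0.99 ,  0.14 ,  0.   , -0.001]), 'ft_force': array([ 0.244, -0.183,  0.537]), 'moment': array([-0.018, -0.051,  0.005]), 'grip_force': np.float64(0.0), 'grip_width': np.float64(0.087)}
scene 422.06965123428915 422.06965123428915 274.6516530115381 205.69186056783315
[[-0.6467  0.6018 -0.4686  1.0872]
 [ 0.7627  0.5032 -0.4063  0.3957]
 [-0.0087 -0.6202 -0.7844  0.9774]
 [ 0.      0.      0.      1.    ]]
top 481.87567980587744 481.87567980587744 272.7898816512182 193.78151013613675
[[ 0.0854 -0.9744  0.2078  0.3489]
 [-0.9963 -0.0824  0.0227 -0.0312]
 [-0.005  -0.2089 -0.9779  1.2825]
 [ 0.      0.      0.      1.    ]]
```

View pics/scene0.png

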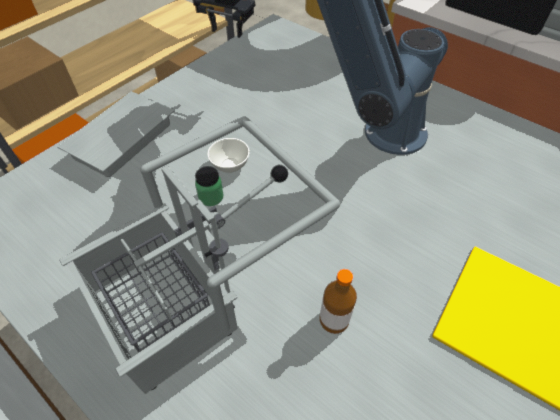

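View pics/top0.png

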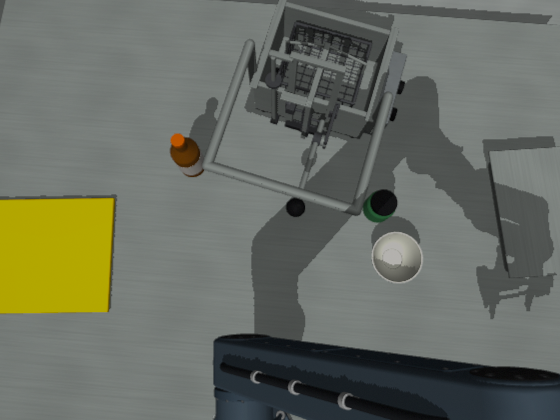

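The scene view shows the knob at (279,173) and the rail corners at about (338,203) and (243,125). The top view has the knob at (295,207) and the rail corners at (209,165) and (357,208). The bottle is to the left (+y), and the jar and bowl are to the right. Next I'll zoom in on the lift, pointer and collar.

```bash
cat > h.py <<'E'
import numpy as np,cv2
from scipy.optimize import least_squares
from scipy.spatial.transform import Rotation as R
np.set_printoptions(precision=4,suppress=True)
C={n:dict(np.load(n+"0.npz")) for n in("scene","top")}
def proj(n,P):
    c=C[n];T=np.linalg.inv(c["pose"]);p=np.atleast_2d(P)@T[:3,:3].T+T[:3,3]
    return np.c_[c["fx"]*p[:,0]/p[:,2]+c["cx"],c["fy"]*p[:,1]/p[:,2]+c["cy"]]
def ray(n,u,v):
    c=C[n];d=c["pose"][:3,:3]@[(u-c["cx"])/c["fx"],(v-c["cy"])/c["fy"],1];return c["pose"][:3,3],d
def atz(n,u,v,z):
    o,d=ray(n,u,v);return o+d*(z-o[2])/d[2]
def tri(a,b):
    f=lambda P:np.r_[proj("scene",P)[0]-a,proj("top",P)[0]-b]
    r=least_squares(f,[.6,0,.2]);return r.x,r.fun
def w(f,P):  # fryer (x,y,yaw)->world
    P=np.atleast_2d(P);return P@R.from_euler('z',f[2]).as_matrix().T+[f[0],f[1],0]
E
python3 - <<'E'
from h import *
print("knob",tri((279,173),(295,207)))
print("railL",atz("top",209,165,.305),atz("scene",338,203,.305)); print("railR",atz("top",357,208,.305),atz("scene",243,125,.305))
print("bottle cap",tri((345,277),(178,140)))
s=cv2.resize(C["scene"]["pixels"][150:300,130:250],None,fx=3.3,fy=3.3*1,interpolation=cv2.INTER_CUBIC)
t=cv2.resize(C["top"]["pixels"][30:180,250:370],None,fx=3.3,fy=3.3,interpolation=cv2.INTER_CUBIC)
cv2.imwrite("pics/crop.png",np.hstack([s,t]))
E
```

```text
knob (array([ 0.5486, -0.0577,  0.2164]), array([-0.6223, -0.1105, -0.51  ,  0.2765]))
railL [0.6069 0.1305 0.305 ] [0.5974 0.142  0.305 ]
railR [ 0.5414 -0.1838  0.305 ] [ 0.5463 -0.17    0.305 ]
bottle cap (array([0.6825, 0.2272, 0.2153]), array([-1.4132, -0.1633, -1.5113,  0.6342]))
```

View pics/crop.png

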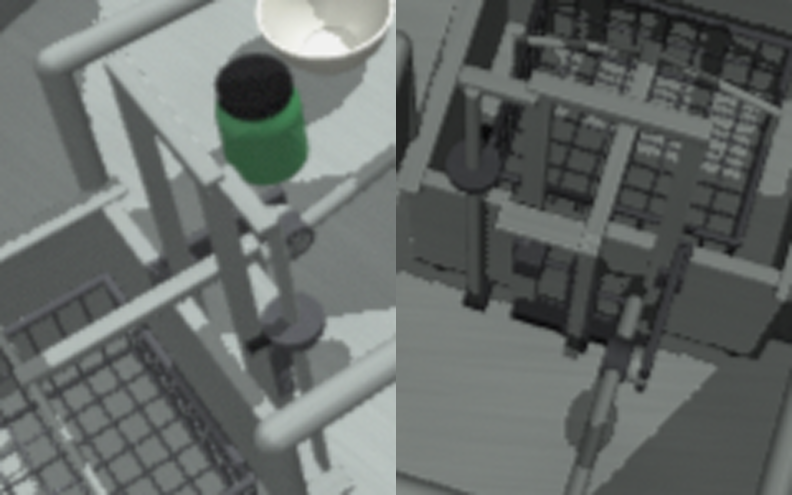

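```bash
python3 - <<'E'
from h import *
col,e=tri((219.1,247),(273.3,80)); print("collar",col,e)
knob=[-.184,-.04,.219]
obs=[("scene",(279,173),knob),("top",(295,207),knob)]
for n,a,b in(("top",(211,163),(356,205)),("scene",(335,203),(243,127))):
    obs+=[(n,a,[-.172,.162,.305]),(n,b,[-.172,-.162,.305])]
f=lambda p:np.concatenate([proj(n,w(p,P))[0]-px for n,px,P in obs])
r=least_squares(f,[.73,0,-.18],loss='soft_l1');F=r.x;print("fryer",F,f(F).reshape(-1,2))
np.save("F.npy",F)
ci=(col-[F[0],F[1],0])@R.from_euler('z',F[2]).as_matrix();print("collar in fryer",ci)
def box(a,b):
    p=[[x,y,z] for x in(a[0],b[0]) for y in(a[1],b[1]) for z in(a[2],b[2])]
    return [(p[i],p[i^k]) for i in range(8) for k in(1,2,4) if i<i^k]
L=box((.085,-.15,0),(.325,.15,.18))+box((.03,-.07,0),(.09,.11,.393))+[([-.172,-.162,.305],[-.172,.162,.305]),([-.172,.162,.305],[.085,.162,.305]),([-.172,-.162,.305],[.085,-.162,.305]),([0,-.04,.17],knob)]
out=[]
for n,(x0,y0),k in(("scene",(60,100),2.6),("top",(190,0),2.6)):
    im=cv2.resize(C[n]["pixels"],None,fx=k,fy=k,interpolation=cv2.INTER_CUBIC)
    for a,b in L:
        q=(proj(n,w(F,[a,b]))*k).astype(int);cv2.line(im,tuple(map(int,q[0])),tuple(map(int,q[1])),(0,0,255),1)
    for j in range(0,8):
        # pointer height ticks at collar's xy neighbour
        q=(proj(n,w(F,[[ci[0],ci[1]-.03,.228+.018*j]]))[0]*k).astype(int);cv2.circle(im,tuple(map(int,q)),2,(0,255,255),-1)
    out.append(im[int(y0*k):int(y0*k)+600,int(x0*k):int(x0*k)+400])
cv2.imwrite("pics/ov.png",np.hstack([o[:590,:400] for o in out]))
E
```

```text
collar [0.8199 0.0156 0.2798] [-1.1193 -0.2388 -1.1116  0.6873]
fryer [ 0.7409 -0.0548 -0.1958] [[-1.8645 -0.0105]
 [-0.0815 -1.6833]
 [-5.5349  3.1903]
 [-0.767   3.1761]
 [-0.5808  0.7947]
 [-1.5317 -4.9807]]
collar in fryer [0.0638 0.0844 0.2798]
```

View pics/ov.png

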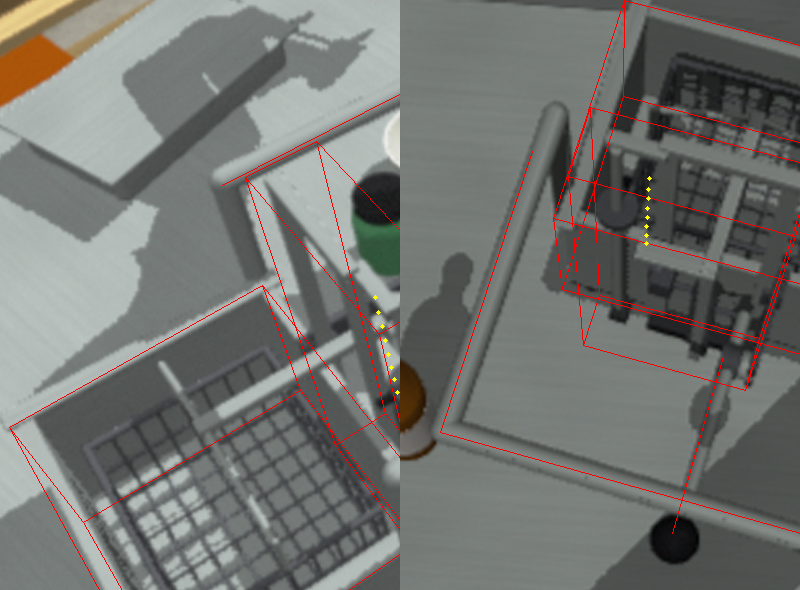

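The fit holds up. The knob triangulates to z=0.216, where the upper stop should be 0.219, and the collar is at about z 0.280. The pointer end, near (640,250) in the right half, sits close to the lowest tick, so the lift is around 0. Next I'll work out the approach pose.

```bash
cat >> h.py <<'E'
K=np.array([.5486,-.0577,.2175])
def pose(t,psi,s,P=K):
    """tool tilted t deg from vertical towards heading psi, grasp point s behind P"""
    h=np.array([np.cos(psi),np.sin(psi),0]);z=np.sin(np.radians(t))*h-np.cos(np.radians(t))*np.array([0,0,1.])
    y=np.array([h[1],-h[0],0]);return np.c_[np.cross(y,z),y,z],P+(.019-s)*z
def delta(Rt,pt,o):
    R0=R.from_quat(o["tool_rot"]);rv=(R0.inv()*R.from_matrix(Rt)).as_rotvec(degrees=True)
    d=R0.inv().apply(pt-o["position"]);print("rot",np.round(rv,2),"pos",np.round(d,4),"rows",np.abs(np.linalg.norm(rv)/7.16).round(1),(np.linalg.norm(d)/.0417).round(1))
E
python3 - <<'E'
from h import *
from rig import status,viewer
o=status.get_obs();F=np.load("F.npy");print(w(F,[[-.184,-.04,.219]]),viewer.camera("wrist")["mount"])
A=pose(55,-.15,.13);print(A[1]);delta(*A,o)
print("bowl",atz("top",397,258,.03),"jar",tri((209,178),(381,205)))
E
```

```text
[[ 0.5527 -0.0582  0.219 ]] [[-0.0001 -0.9581 -0.2863  0.0799]
 [ 1.      0.0001 -0.0009 -0.0006]
 [ 0.0009 -0.2863  0.9581 -0.1621]
 [ 0.      0.      0.      1.    ]]
[ 0.4587 -0.0441  0.2812]
rot [-11.94  54.13  22.69] pos [ 0.4284 -0.455  -0.0585] rows 8.4 15.1
bowl [ 0.4732 -0.336   0.03  ] jar (array([ 0.5971, -0.2776,  0.0834]), array([-0.5002, -0.1164, -0.3793,  0.2508]))
```

{"api": "arm_command", "payload": {"delta_rot": [[-6,27,11],[-6,27,11],[-6,27,11],[-6,27,11],[-9,40,17],[-9,40,17],[-12,54,22.7],[-12,54,22.7],[-12,54,22.7],[-12,54,22.7],[-12,54,22.7],[-12,54,22.7]], "delta_pos": [[0.028,-0.028,-0.01],[0.056,-0.056,-0.02],[0.084,-0.084,-0.03],[0.112,-0.112,-0.045],[0.14,-0.14,-0.055],[0.168,-0.17,-0.06],[0.196,-0.2,-0.06],[0.224,-0.23,-0.06],[0.252,-0.26,-0.06],[0.28,-0.29,-0.06],[0.3,-0.31,-0.06],[0.3,-0.31,-0.06]], "gripper": [-1,-1,-1,-1,-1,-1,-1,-1,-1,-1,-1,-1]}}

```text
time: 1.15
position: [0.3787, -0.2188, 0.2857]
tool_rot: [0.885, -0.063, 0.459, 0.035]
ft_force: [0.0, 0.7, -0.3]
grip_width: 0.0871
grip_force: 0.0
```

```bash
python3 - <<'E'
from h import *
from rig import status
o=status.get_obs();print(o["position"],o["q"],o["time"]);print(R.from_quat(o["tool_rot"]).as_matrix())
delta(*pose(55,-.15,.13),o)
E
```

```text
[ 0.3787 -0.2188  0.2857] [-1.4623  0.1526  2.4425  1.4171  0.9287 -0.8976] 1.15
[[ 0.57   -0.143   0.8091]
 [-0.0785 -0.9897 -0.1196]
 [ 0.8179  0.0046 -0.5753]]
rot [-0.15  0.12  0.43] pos [ 0.0282 -0.1844  0.0465] rows 0.1 4.6
```

{"api": "arm_command", "payload": {"delta_rot": [[0,0,0],[0,0,0],[0,0,0],[0,0,0],[0,0,0],[0,0,0],[0,0,0]], "delta_pos": [[0.01,-0.037,0.015],[0.02,-0.074,0.03],[0.025,-0.11,0.04],[0.028,-0.147,0.046],[0.028,-0.184,0.05],[0.028,-0.184,0.05],[0.028,-0.184,0.05]], "gripper": [-1,-1,-1,-1,-1,-1,-1]}}

```text
time: 1.73
position: [0.4689, -0.0428, 0.2847]
tool_rot: [0.888, -0.062, 0.455, 0.033]
ft_force: [-0.3, -0.7, -0.1]
grip_width: 0.0871
grip_force: 0.0
```

```bash
python3 - <<'E'
from h import *
from rig import status,viewer
o=status.get_obs();print(o["position"],o["q"],o["time"])
c=viewer.camera("wrist");cv2.imwrite("pics/w1.png",c["pixels"])
Tw=np.eye(4);Tw[:3,:3]=R.from_quat(o["tool_rot"]).as_matrix();Tw[:3,3]=o["position"]
np.savez("wrist0.npz",**{k:c[k] for k in("fx","fy","cx","cy","pixels")},pose=Tw@c["mount"])
C["wrist0"]=dict(np.load("wrist0.npz"));F=np.load("F.npy")
print("knob px",proj("wrist0",K),"collar px",proj("wrist0",[.8199,.0156,.2798]))
delta(*pose(55,-.15,0),o)
E
```

```text
[ 0.4689 -0.0428  0.2847] [-0.555   0.1448  2.4427  2.3542  0.479  -1.0964] 1.7333
knob px [[288.7145 217.3781]] collar px [[189.3091  -0.0949]]
rot [-0.41  0.7   0.44] pos [-0.0071  0.0037  0.124 ] rows 0.1 3.0
```

View pics/w1.png

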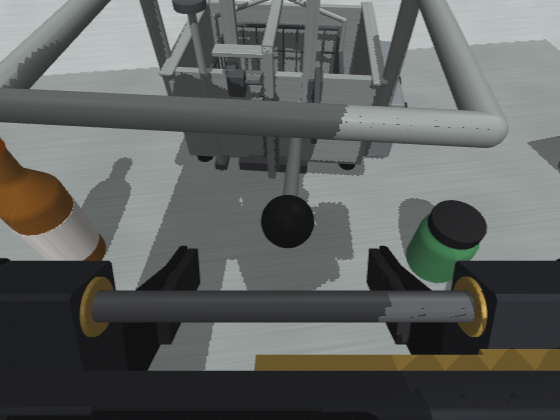

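The wrist view has the knob at (287,221) between the fingers, and the collar at (189,3) where I predicted it. The pointer is the light bar, with its free end near (212,50). Moving in now.

{"api": "arm_command", "payload": {"delta_rot": [[0,0,0],[0,0,0],[0,0,0],[0,0,0],[0,0,0]], "delta_pos": [[-0.002,0.001,0.035],[-0.004,0.002,0.07],[-0.006,0.004,0.1],[-0.007,0.004,0.1],[-0.007,0.004,0.1]], "gripper": [-1,-1,-1,-1,-1]}}

```text
time: 2.2
position: [0.5447, -0.0664, 0.2189]
tool_rot: [0.888, -0.067, 0.454, 0.035]
ft_force: [-0.2, 0.1, 0.1]
grip_width: 0.0871
grip_force: 0.0
```

```bash
python3 - <<'E'
from h import *
from rig import status
o=status.get_obs();print(o["position"],o["q"],o["time"])
delta(*pose(55,-.15,0),o)
C["wrist0"]=dict(np.load("wrist0.npz"));F=np.load("F.npy")
def mt(obs):
    g=lambda P:np.concatenate([proj(n,P)[0]-px for n,px in obs]);r=least_squares(g,[.75,0,.25]);return r.x,(r.x-[F[0],F[1],0])@R.from_euler('z',F[2]).as_matrix(),r.fun
print("knob",mt([("scene",(279,173)),("top",(295,207)),("wrist0",(287,221))]))
print("collar",mt([("scene",(219.1,247)),("top",(273.3,80)),("wrist0",(189,3))]))
print("pointer",mt([("top",(280.6,96)),("wrist0",(212,50))]))
E
```

```text
[ 0.5447 -0.0664  0.2189] [-0.4719  0.4452  2.3467  2.6895  0.6197 -1.387 ] 2.2
rot [ 0.16  0.86 -0.01] pos [ 0.0007 -0.0092  0.0218] rows 0.1 0.6
knob (array([ 0.5478, -0.0565,  0.2142]), array([-0.1891, -0.0393,  0.2142]), array([-0.0599,  0.5293, -1.0723,  0.7605,  0.4038, -0.3077]))
collar (array([0.8196, 0.016 , 0.2772]), array([0.0634, 0.0847, 0.2772]), array([-0.6986,  0.4999, -1.3009,  1.3229,  0.4418, -0.4533]))
pointer (array([ 0.8077, -0.002 ,  0.2272]), array([0.0552, 0.0648, 0.2272]), array([-1.2507, -0.0227,  0.6445, -0.1061]))
```

The pointer's at z≈0.227, so the lift is at 0. The collar's at ≈0.278, about 51 mm above it, so that should be 3 notches. I'll grip the knob.

{"api": "arm_command", "payload": {"delta_rot": [[0,0,0],[0,0,0],[0,0,0],[0,0,0],[0,0,0],[0,0,0],[0,0,0],[0,0,0]], "delta_pos": [[0.001,-0.009,0.02],[0.001,-0.01,0.022],[0.001,-0.01,0.022],[0.001,-0.01,0.022],[0.001,-0.01,0.022],[0.001,-0.01,0.022],[0.001,-0.01,0.022],[0.001,-0.01,0.022]], "gripper": [-1,1,1,1,1,1,1,1], "grip_force": 35}}

```text
time: 2.87
position: [0.5638, -0.0573, 0.2094]
tool_rot: [0.887, -0.066, 0.455, 0.036]
ft_force: [-2.5, -8.9, 0.7]
grip_width: 0.0481
grip_force: 5.4
```

```bash
python3 - <<'E'
from h import *
from rig import status
o=status.get_obs();M=R.from_quat(o["tool_rot"]);g=o["position"]-M.apply([0,0,.019]);print("grasp pt",g,o["ft_force"],o["grip_width"],o["q"])
# arc: displacement of knob from upper stop for angle a, fryer heading
F=np.load("F.npy");h=np.array([np.cos(F[2]),np.sin(F[2]),0])
for a in(.13,.26,.39,.5,.54,.57):
    th=.26-a;d=h*-.19*(np.cos(th)-np.cos(.26))+np.array([0,0,.19*(np.sin(th)-np.sin(.26))]);print(a,d,M.inv().apply(d))
E
```

```text
grasp pt [ 0.5485 -0.055   0.2204] [-2.5282 -8.8984  0.668 ] 0.048055010100255195 [-0.4168  0.4844  2.3118  2.7676  0.6199 -1.4212]
0.13 [-0.0047  0.0009 -0.0242] [-0.0225 -0.0003  0.0102]
0.26 [-0.0063  0.0012 -0.0488] [-0.0434 -0.0004  0.0233]
0.39 [-0.0047  0.0009 -0.0735] [-0.0625 -0.0004  0.0389]
0.5 [-0.0009  0.0002 -0.094 ] [-0.0769 -0.0003  0.054 ]
0.54 [ 0.001  -0.0002 -0.1014] [-0.0818 -0.0002  0.0599]
0.57 [ 0.0026 -0.0005 -0.1068] [-0.0852 -0.0002  0.0644]
```

{"api": "arm_command", "payload": {"delta_rot": [[0,0,0],[0,0,0],[0,0,0],[0,0,0],[0,0,0]], "delta_pos": [[0,0.002,0],[0,0.004,0],[0,0.004,0],[0,0.004,0],[0,0.004,0]], "gripper": [1,1,1,1,1]}}

```text
time: 3.28
position: [0.5635, -0.06, 0.2094]
tool_rot: [0.887, -0.065, 0.456, 0.035]
ft_force: [1.1, 5.7, 2.6]
grip_width: 0.0423
grip_force: 35.0
```

{"api": "arm_command", "payload": {"delta_rot": [[0,0,0],[0,0,0],[0,0,0],[0,0,0],[0,0,0],[0,0,0],[0,0,0],[0,0,0],[0,0,0],[0,0,0],[0,0,0],[0,0,0]], "delta_pos": [[-0.011,-0.001,0.005],[-0.0225,-0.001,0.01],[-0.033,-0.001,0.0165],[-0.0434,-0.001,0.0233],[-0.053,-0.001,0.031],[-0.0625,-0.001,0.039],[-0.07,-0.001,0.0465],[-0.077,-0.001,0.054],[-0.0818,-0.001,0.06],[-0.084,-0.001,0.063],[-0.084,-0.001,0.063],[-0.084,-0.001,0.063]], "gripper": [1,1,1,1,1,1,1,1,1,1,1,1]}}

```text
time: 4.28
position: [0.5649, -0.0602, 0.1099]
tool_rot: [0.884, -0.067, 0.461, 0.036]
ft_force: [-17.3, 0.9, 30.4]
grip_width: 0.0424
grip_force: 35.1
```

```bash
cat > ck.py <<'E'
from h import *
from rig import status,viewer
import sys
o=status.get_obs();M=R.from_quat(o["tool_rot"]);g=o["position"]-M.apply([0,0,.019]);print(o["time"],"grasp pt",g,o["ft_force"],o["grip_width"],o["grip_force"])
F=np.load("F.npy");print("tilt-from-level angle by z:",.26-np.arcsin((g[2]-.170)/.19))
if len(sys.argv)>1:
    n=sys.argv[1];ims=[]
    for cam,(u,v) in(("top",(278,85)),("scene",(212,245))):
        im=viewer.camera(cam)["pixels"];ims.append(cv2.resize(im[v-40:v+40,u-40:u+40],(390,390),interpolation=cv2.INTER_CUBIC))
    cv2.imwrite(f"pics/{n}.png",np.hstack(ims))
E
python3 ck.py
```

```text
4.2833 grasp pt [ 0.5495 -0.0579  0.1208] [-17.3333   0.9095  30.4437] 0.04235369232632798 35.06200661882758
tilt-from-level angle by z: 0.5217616863304209
```

{"api": "arm_command", "payload": {"delta_rot": [[0,0,0],[0,0,0],[0,0,0],[0,0,0],[0,0,0],[0,0,0],[0,0,0],[0,0,0],[0,0,0],[0,0,0],[0,0,0],[0,0,0]], "delta_pos": [[0.007,0,-0.009],[0.014,0,-0.0165],[0.0215,0,-0.024],[0.031,0,-0.032],[0.0406,0,-0.0397],[0.051,0,-0.0465],[0.0615,0,-0.053],[0.073,0,-0.058],[0.084,0,-0.063],[0.088,0,-0.066],[0.088,0,-0.066],[0.088,0,-0.066]], "gripper": [1,1,1,1,1,1,1,1,1,1,1,1]}}

```text
time: 5.28
position: [0.5643, -0.0602, 0.2113]
tool_rot: [0.889, -0.065, 0.452, 0.035]
ft_force: [14.4, 0.7, -17.6]
grip_width: 0.0419
grip_force: 35.0
```

```bash
python3 ck.py s1
```

```text
5.2833 grasp pt [ 0.5491 -0.0579  0.2224] [ 14.3672   0.6761 -17.6225] 0.04192886114672468 35.01667291391641
tilt-from-level angle by z: -0.01965054715540593
```

View pics/s1.png

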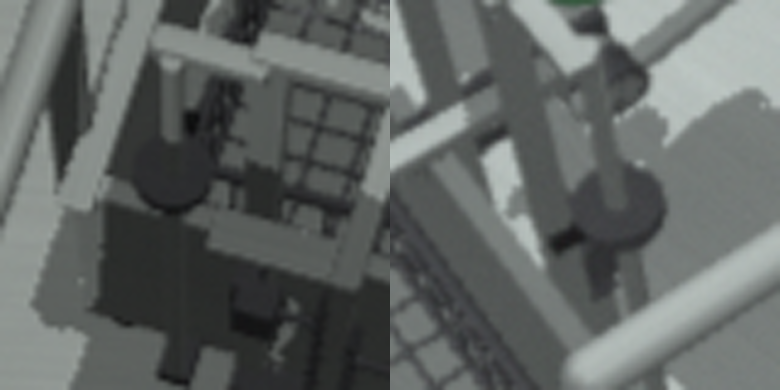

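The left crop shows the pointer end at about (212,238) and the collar at (172,170). I'll measure the pointer's shift numerically against the first pictures.

```bash
cat > tm.py <<'E'
from h import *
from rig import viewer
F=np.load("F.npy")
P=w(F,[[.055,.045,.228+.018*j] for j in range(8)])
for cam,(u0,u1,v0,v1) in(("top",(276,312,88,106)),):
    a=C[cam]["pixels"];b=viewer.camera(cam)["pixels"];cv2.imwrite("pics/_last_top.png",b)
    t=cv2.resize(a[v0:v1,u0:u1],None,fx=4,fy=4,interpolation=cv2.INTER_CUBIC)
    s=cv2.resize(b[v0-30:v1+6,u0-4:u1+9],None,fx=4,fy=4,interpolation=cv2.INTER_CUBIC)
    r=cv2.matchTemplate(s,t,cv2.TM_CCOEFF_NORMED);_,m,_,l=cv2.minMaxLoc(r)
    print(cam,"score",m,"shift",l[0]/4-4,l[1]/4-30)
    print("expected per notch",proj(cam,P)-proj(cam,P)[0])
b=viewer.camera("scene")["pixels"]
d=cv2.absdiff(C["scene"]["pixels"],b).max(2)[150:330,60:260];print("scene diff>25:",(d>25).sum())
cv2.imwrite("pics/_last_scene.png",b)
E
python3 tm.py
python3 - <<'E'
import cv2,numpy as np
z=lambda p,u,v:cv2.resize(cv2.imread(p)[v-28:v+28,u-40:u+40],(400,280),interpolation=cv2.INTER_CUBIC)
cv2.imwrite("pics/cmp.png",np.vstack([np.hstack([z("pics/top0.png",285,92),z("pics/_last_top.png",285,92)]),np.hstack([z("pics/scene0.png",205,245),z("pics/_last_scene.png",205,245)])]))
E
```

```text
top score 0.8163944482803345 shift 0.5 -3.25
expected per notch [[  0.       0.    ]
 [  0.1942  -3.155 ]
 [  0.3946  -6.4119]
 [  0.6016  -9.7756]
 [  0.8155 -13.2515]
 [  1.0367 -16.8453]
 [  1.2655 -20.5632]
 [  1.5023 -24.4115]]
scene diff>25: 9050
```

View pics/cmp.png

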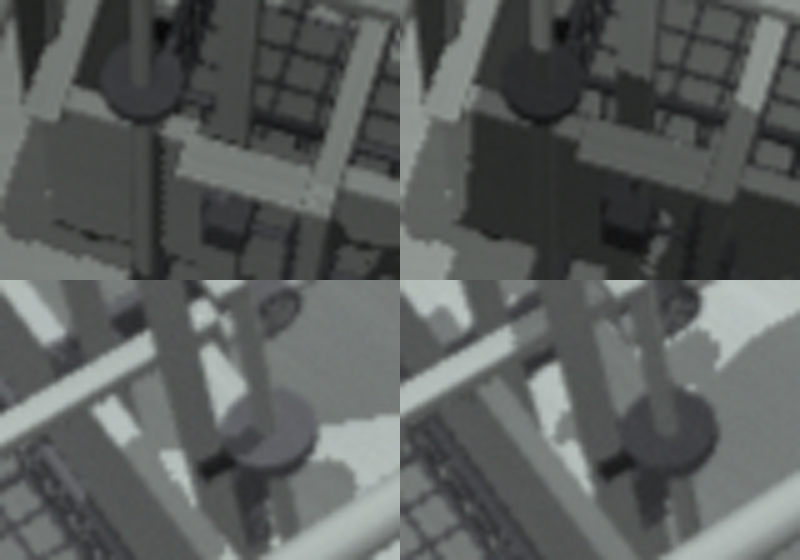

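The comparison confirms one notch gained: the pointer shifted −3.25 px in the top view, against −3.16 px expected. The small dark block beside the collar doesn't move, so it's the collar's fixing. Second stroke.

{"api": "arm_command", "payload": {"delta_rot": [[0,0,0],[0,0,0],[0,0,0],[0,0,0],[0,0,0],[0,0,0],[0,0,0],[0,0,0],[0,0,0],[0,0,0],[0,0,0],[0,0,0]], "delta_pos": [[-0.015,0,0.008],[-0.0265,0,0.013],[-0.037,0,0.0195],[-0.0474,0,0.0263],[-0.057,0,0.034],[-0.0665,0,0.042],[-0.074,0,0.0495],[-0.081,0,0.057],[-0.0858,0,0.063],[-0.088,0,0.066],[-0.088,0,0.066],[-0.088,0,0.066]], "gripper": [1,1,1,1,1,1,1,1,1,1,1,1]}}

```text
time: 6.48
position: [0.5648, -0.0602, 0.1088]
tool_rot: [0.885, -0.067, 0.459, 0.036]
ft_force: [-16.3, 0.2, 25.3]
grip_width: 0.0423
grip_force: 35.0
```

{"api": "arm_command", "payload": {"delta_rot": [[0,0,0],[0,0,0],[0,0,0],[0,0,0],[0,0,0],[0,0,0],[0,0,0],[0,0,0],[0,0,0],[0,0,0],[0,0,0],[0,0,0]], "delta_pos": [[0.007,0,-0.009],[0.014,0,-0.0165],[0.0215,0,-0.024],[0.031,0,-0.032],[0.0406,0,-0.0397],[0.051,0,-0.0465],[0.0615,0,-0.053],[0.073,0,-0.058],[0.084,0,-0.063],[0.088,0,-0.066],[0.088,0,-0.066],[0.088,0,-0.066]], "gripper": [1,1,1,1,1,1,1,1,1,1,1,1]}}

```text
time: 7.48
position: [0.5644, -0.0602, 0.2114]
tool_rot: [0.889, -0.065, 0.452, 0.035]
ft_force: [13.7, 1.3, -16.9]
grip_width: 0.0427
grip_force: 35.0
```

```bash
python3 ck.py; python3 tm.py|head -1
```

```text
7.4833 grasp pt [ 0.5492 -0.0579  0.2226] [ 13.689    1.2855 -16.9092] 0.04268686427823993 34.987233029678464
tilt-from-level angle by z: -0.020458435131926356
top score 0.7833948135375977 shift 0.0 -6.75
```

That's two notches (−6.75 px, −6.41 expected). Third stroke.

{"api": "arm_command", "payload": {"delta_rot": [[0,0,0],[0,0,0],[0,0,0],[0,0,0],[0,0,0],[0,0,0],[0,0,0],[0,0,0],[0,0,0],[0,0,0],[0,0,0],[0,0,0]], "delta_pos": [[-0.015,0,0.008],[-0.0265,0,0.013],[-0.037,0,0.0195],[-0.0474,0,0.0263],[-0.057,0,0.034],[-0.0665,0,0.042],[-0.074,0,0.0495],[-0.081,0,0.057],[-0.0858,0,0.063],[-0.088,0,0.066],[-0.088,0,0.066],[-0.088,0,0.066]], "gripper": [1,1,1,1,1,1,1,1,1,1,1,1]}}

```text
time: 8.58
position: [0.5649, -0.0603, 0.1086]
tool_rot: [0.885, -0.067, 0.459, 0.036]
ft_force: [-14.4, 1.8, 26.2]
grip_width: 0.0425
grip_force: 35.0
```

{"api": "arm_command", "payload": {"delta_rot": [[0,0,0],[0,0,0],[0,0,0],[0,0,0],[0,0,0],[0,0,0],[0,0,0],[0,0,0],[0,0,0],[0,0,0],[0,0,0],[0,0,0]], "delta_pos": [[0.007,0,-0.009],[0.014,0,-0.0165],[0.0215,0,-0.024],[0.031,0,-0.032],[0.0406,0,-0.0397],[0.051,0,-0.0465],[0.0615,0,-0.053],[0.073,0,-0.058],[0.084,0,-0.063],[0.088,0,-0.066],[0.088,0,-0.066],[0.088,0,-0.066]], "gripper": [1,1,1,1,1,1,1,1,1,1,1,1]}}

```text
time: 9.58
position: [0.5644, -0.0602, 0.2111]
tool_rot: [0.889, -0.065, 0.452, 0.035]
ft_force: [15.9, 0.9, -18.6]
grip_width: 0.0421
grip_force: 35.0
```

```bash
python3 ck.py s3; python3 tm.py|head -1
```

```text
9.5833 grasp pt [ 0.5493 -0.0579  0.2222] [ 15.9271   0.8519 -18.634 ] 0.04211815597514308 34.99425021931529
tilt-from-level angle by z: -0.018575230921400565
top score 0.7383760809898376 shift 0.75 -10.0
```

View pics/s3.png

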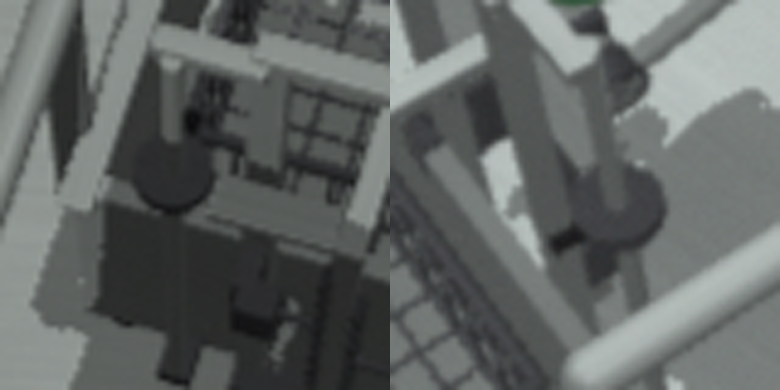

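Three notches gained (−10.0 px, −9.8 expected), and the pointer's left end is right behind the collar's level. I'll unload, release, back off and check from a flatter wrist view.

{"api": "arm_command", "payload": {"delta_rot": [[0,0,0],[0,0,0],[0,0,0],[0,0,0],[0,0,0],[0,0,0],[0,0,0],[0,0,0],[0,0,0],[0,0,0],[0,0,0]], "delta_pos": [[-0.002,0,0.001],[-0.003,0,0.002],[-0.003,0,0.002],[-0.003,0,0.002],[-0.003,0,0.002],[-0.003,0,0.002],[-0.003,0,-0.02],[-0.003,0,-0.05],[-0.003,0,-0.08],[-0.003,0,-0.1],[-0.003,0,-0.1]], "gripper": [1,1,-1,-1,-1,-1,-1,-1,-1,-1,-1]}}

```text
time: 10.7
position: [0.4806, -0.0475, 0.2725]
tool_rot: [0.886, -0.066, 0.457, 0.037]
ft_force: [0.4, -0.5, 0.2]
grip_width: 0.0861
grip_force: 0.0
```

{"api": "arm_command", "payload": {"delta_rot": [[0,3,0],[0,6,0],[0,9,0],[0,12,0],[0,12,0],[0,12,0]], "delta_pos": [[0,0,0],[0,0,0],[0,0,0],[0,0,0],[0,0,0],[0,0,0]], "gripper": [-1,-1,-1,-1,-1,-1]}}

```text
time: 11.2
position: [0.5236, -0.0483, 0.2933]
tool_rot: [0.843, -0.064, 0.532, 0.042]
ft_force: [-0.3, 0.2, 0.2]
grip_width: 0.0871
grip_force: 0.0
```

```bash
python3 - <<'E'
from h import *
from rig import status,viewer
o=status.get_obs();print(o["position"],o["q"],o["time"],o["ft_force"])
c=viewer.camera("wrist")
Tw=np.eye(4);Tw[:3,:3]=R.from_quat(o["tool_rot"]).as_matrix();Tw[:3,3]=o["position"]
np.savez("wrist1.npz",**{k:c[k] for k in("fx","fy","cx","cy","pixels")},pose=Tw@c["mount"])
C["w1"]=dict(np.load("wrist1.npz"))
q=proj("w1",[[.8196,.016,.2785],[.8077,-.002,.281],K]);print(q)
u,v=q[:2].mean(0).astype(int);u0,v0=max(u-50,0),max(v-50,0);print(u0,v0)
cv2.imwrite("pics/w3.png",cv2.resize(c["pixels"][v0:v0+90,u0:u0+120],None,fx=6,fy=6,interpolation=cv2.INTER_CUBIC))
E
```

```text
[ 0.5236 -0.0483  0.2933] [-0.4811  0.3274  2.4419  2.7168  0.7791 -1.4076] 11.2 [-0.2903  0.2352  0.1723]
[[189.4677  79.6758]
 [204.8551  80.6458]
 [291.7759 304.2153]]
147 30
```

View pics/w3.png

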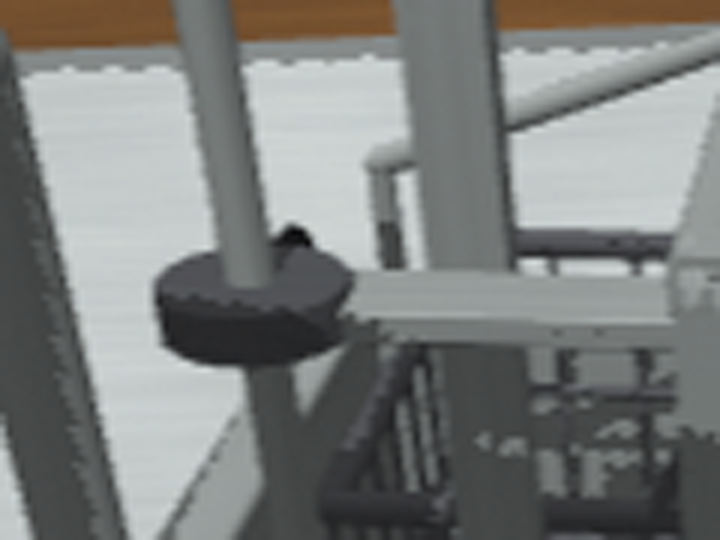

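The flat wrist view shows the collar centre at about (255,310) and the pointer end at about (355,308), so the pointer is roughly 2–4 mm above the collar. One notch lower would leave it about 15 mm short, so 3 is right. I'll check the knob is still up, then hand in.

```bash
python3 - <<'E'
from h import *
from rig import robot,viewer,status
def k(im):
    m=(im[125:190,262:300].max(2)<30).astype(np.uint8);n,_,s,c=cv2.connectedComponentsWithStats(m);i=1+s[1:,4].argmax();return c[i]+[262,125],s[i,4]
a,b=k(C["scene"]["pixels"]),k(viewer.camera("scene")["pixels"]);print(a,b,status.get_obs()["ft_force"])
if np.linalg.norm(a[0]-b[0])<4: print(robot.hand_in())
E
```

```text
(array([278.98, 177.4 ]), np.int32(50)) (array([279.8161, 173.931 ]), np.int32(87)) [ 0.4997 -0.2775 -0.7275]
the job is handed in; nothing more can be done
None
```

The job is handed in after three full lever strokes. By my measurements the pointer stands about 2–4 mm above the collar, held in its notch, with the lever back up and the gripper clear; the hand-in returned no verdict.

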